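Put the stock drawers away and flag the empty one

TASK

With the fingertips, push the two drawers that hold stock (the bearing and the blue and white carton) fully shut without slamming them, and leave the drawer with only the red reorder tag open as it is. Also push the orange marker along its rail on top of the unit until it stands centred over that open drawer. Do not touch or lift what lies in the drawers, and leave the other goods on the bench where they are.

Things in the scene. Friction and masses are not known exactly. Their poses are not given: they have to be found in the camera images.
- unit: Fixed blue drawer unit, 160 mm deep (its x), 334 mm wide (its y from -147 to +187 mm), flat deck 100 mm up. Origin on the table, 80 mm behind its front edge, on the middle drawer's centre line; x points to its back, y to the left seen from the robot, z up. Turned up to 9 degrees. Three teal drawers at y = +96 (left), 0, -96 mm (right), all partly open to -x, hold one thing each.
- drawer_left (a joint): The left drawer's opening in m: 0 fully shut, at most 0.1. It moves along the unit's x, with 1.5 N of friction and a little damping, and stays where it is left (no spring, no catch).
- left_front (a point): Middle of the top edge of the left drawer's front, on its outer face, 88 mm above the table. The front is a flat plate 92 mm wide, 4 mm from its neighbours, from 10 to 88 mm up; a pull lip at its foot, below 24 mm, stands 12 mm proud. The tray behind is 145 mm long, 86 mm wide, 55 mm high. Shut, the outer face is at x = -85 mm of the unit.
- drawer_middle (a joint): The middle drawer's opening in m: 0 fully shut, at most 0.1. It moves along the unit's x, with 1.5 N of friction and a little damping, and stays where it is left (no spring, no catch).
- middle_front (a point): Middle of the top edge of the middle drawer's front, on its outer face, 88 mm above the table. The front is a flat plate 92 mm wide, 4 mm from its neighbours, from 10 to 88 mm up; a pull lip at its foot, below 24 mm, stands 12 mm proud. The tray behind is 145 mm long, 86 mm wide, 55 mm high. Shut, the outer face is at x = -85 mm of the unit.
- drawer_right (a joint): The right drawer's opening in m: 0 fully shut, at most 0.1. It moves along the unit's x, with 1.5 N of friction and a little damping, and stays where it is left (no spring, no catch).
- right_front (a point): Middle of the top edge of the right drawer's front, on its outer face, 88 mm above the table. The front is a flat plate 92 mm wide, 4 mm from its neighbours, from 10 to 88 mm up; a pull lip at its foot, below 24 mm, stands 12 mm proud. The tray behind is 145 mm long, 86 mm wide, 55 mm high. Shut, the outer face is at x = -85 mm of the unit.
- marker (a joint): Position in m of the orange marker along its rail: 0 at the left end, growing to the right (the unit's -y) up to 0.26. Its centre lies at unit y = 0.145 - value; it stands centred over the left, middle, right drawer at 0.049, 0.145, 0.241. Friction 1.2 N, it stays where it is left.
- marker_mid (a point): Centre of the orange marker, a block 30 x 30 mm and 34 mm high on a low aluminium rail (5 mm high, 16 mm wide) along the unit's deck, at x = -5 mm of the unit. It stands from 105 to 139 mm above the table, this point at 122 mm; it cannot leave the rail. A thin pointer on it shows to the front.
- bearing: Steel ball bearing, 48 mm across, 15 mm high, lying flat in one of the drawers. Origin at the centre of its underside.
- carton: Small blue and white bearing carton, 48 x 48 x 18 mm, in another drawer. Origin at the centre of its underside.
- red_tag: Red plastic reorder tag, 46 x 34 x 5 mm, lying in the third drawer, which holds nothing else. Origin at the centre of its underside.
- stack_a: Bystander, loose on the table: stack of three blue and white cartons, 85 x 85 x 86 mm. Origin at the centre of its underside.
- stack_b: Bystander, loose on the table: stack of four blue and white cartons, 70 x 70 x 91 mm. Origin at the centre of its underside.
- flat_carton: Bystander, loose on the table: red and white carton, 70 x 110 x 26 mm. Origin at the centre of its underside.
- bearing_pile: Bystander, loose on the table: pile of three steel bearings, 62 mm across, 52 mm high. Origin at the centre of its underside.
- big_bearing: Bystander, loose on the table: steel bearing, 90 mm across, 25 mm high. Origin at the centre of its underside.
- grease_can: Bystander, loose on the table: yellow can, 66 mm across, 100 mm high. Origin at the centre of its underside.
Things that resemble listed ones, but are neither listed nor needed, are in the scene too. Leave any turquoise or yellow look-alike of the carton alone. Of the things shaped like the red_tag, the red one is meant.

How it is judged:
By the outcome, as a careful person would: the job done as asked, in the order asked, and still so for the second after the job is handed in, with the robot touching nothing.
It also fails if it takes over 58 s, if anything falls off the work surface, if the arm or the gripper's body presses on something with over 40 N, if the wrist force passes 120 N, or if a joint passes its speed limit or range.

ROBOT

A 7-joint arm with a two-finger parallel gripper is mounted at the origin on the work surface. World frame = base frame: x ahead of the robot, y to its left, z up, the work surface at z = 0. Lengths are in m, angles in rad, forces in N, time in s.
With the tool pointing down it reaches from about 0.425 to 0.925 m from the base axis. Payload 6.8 kg.
Tool frame: the origin (TCP) lies at the very end of the fingers, on their centre line; the grasp point (between the pads) lies 19 mm behind it; z points along the fingers, x is the direction in which the jaws open and shut, and the axes are right-handed (so a half turn about z gives the same grasp; the last joint's range is limited). The gripper opens to 85 mm and grips with 20 to 120 N. Pads are 22 mm wide; open, the fingers measure 114 mm over their backs; the gripper's body (76 mm by 85 mm) begins 54 mm behind the grasp point. The pads swing forward as they close: fully open they stand 13 mm farther back than shut.
Start: joints at [-1.453, 0.477, 0.022, 1.555, -0.011, 1.109, -0.083], TCP at [0.151, 0.658, 0.231] pointing down, gripper open.
Joint ranges: [-2.96, 2.96], [-0.34, 2.1], [-1.41, 1.46], [0.24, 2.44], [-1.37, 4.51], [0.17, 1.92], [-2.96, 2.96]. Speed limits (rad/s): [2.39, 2.39, 3.14, 3.14, 3.14, 3.14, 3.14].

INTERFACE

Orientations are given as a rotation vector (axis times angle).
In Python, from bench import get_obs, imaging, hand_in gives the robot as it stands.
- The arm moves only by the tool send_rows, never from a script. Its argument "motion" is a list of rows, each an object with "dp": the shift along the world's x, y, z in m, a list of three; "rot": the turn, a rotation vector about the world's x, y, z in rad, a list of three; "grip": the finger opening in m, from 0 to 0.0854. In form: [{"dp": [dx, dy, dz], "rot": [ax, ay, az], "grip": grip}, ...]. A call has 1 to 20 rows; each row shifts and turns the pose as measured when the row begins; what a row does not reach is not made up. A row lasts 1/8 s, in which the tool goes at most 62.5 mm and 10.7 degrees, less where a joint would pass 70% of its speed; a pose out of reach is approached as far as the arm can. A call is refused whole if a number of a shift passes 0.0625 or a number of a turn 0.188, either way. A call with a gripper value outside its range is refused whole. The fingers move at their own pace and stop on an object; "grip_force" is the grip in N (left out, the last holds). Time passes only in rows, so rows that do not move let the fingers close. It gives the time, the measured TCP pose, the force and the opening at its end, in the units of the state.
- get_obs(): the state, without advancing time (a new reading comes with each control period).
- imaging.grab_frame(name): name is "side" or "top"; returns a dict with "img" (480x640x3 uint8, red, green, blue), "fx", "fy", "cx", "cy" (pixels), "D" ([k1, k2, p1, p2, k3] as OpenCV has them; the pictures are not rectified), "R" (3x3) and "t" (3): a world point X has camera coordinates R X + t. Camera axes: x right, y down, z forward; pixel columns grow to the right and rows downward; lengths in m; the calibration is good to about 2 mm. A picture is of the moment at which its call begins. There is no depth.
- hand_in(): hands the job in, once; it reports no verdict.
The state is a dict: "clock": time; "joints": joint angles; "qvel": joint speeds; "tau": joint torques, N m; "tcp_pos": TCP position; "orientation": TCP orientation; "contact_force": force on the tool from outside, world axes, zero at the start; "moment": the same for the moment, N m; "grip_width": finger opening in m.
Only numpy, scipy, OpenCV 4.12 (cv2) and the standard library are available. Lean on these libraries where they do the work, as an engineer would, in place of code of your own. Each camera call takes 0.05 s, during which the arm holds its last target. There are 200 camera calls.

## Working session

There is one attempt and no reset: what is moved stays moved. The work goes in short steps, Python scripts to look and compute and a tool call to move; the robot and the scene stay as the last step left them, time stands still between calls to the robot, and variables do not carry over. Pictures are saved under pics/ and viewed, about 8 in all and at most 12, crops included, and the job is handed in when it is done.

Besides the shell and the picture viewer there is one more tool, called as a command line: name --argument value ..., lists and objects as JSON in quotes. send_rows: Moves the arm, as the interface text tells. Its arguments: {"type":"object","properties":{"motion":{"type":"array","items":{"type":"object","properties":{"dp":{"type":"array","items":{"type":"number"}},"rot":{"type":"array","items":{"type":"number"}},"grip":{"type":"number"}}}},"grip_force":{"type":"number"}},"required":["motion"]}

```bash
mkdir -p pics; python3 - <<'E'
from bench import get_obs, imaging
import cv2
o=get_obs(); print({k:o[k] for k in("clock","tcp_pos","orientation","grip_width","contact_force")})
for n in("top","side"):
    f=imaging.grab_frame(n); cv2.imwrite(f"pics/{n}0.png",f["img"][:,:,::-1])
    print(n,[f[k] for k in("fx","fy","cx","cy","D")],f["R"],f["t"])
E
```

```text
{'clock': 0.0, 'tcp_pos': array([0.15098437, 0.65729528, 0.2303423 ]), 'orientation': array([ 2.45659873e+00,  1.95634201e+00, -2.10427833e-03]), 'grip_width': 0.08537270670962628, 'contact_force': array([-0.16541384, -0.0581704 , -0.18048513])}
top [464.2133079600689, 464.2133079600689, 319.3530033021157, 241.33637216906598, array([0.03926543, 0.        , 0.        , 0.        , 0.        ])] [[ 0.02821624 -0.99959748  0.00295409]
 [-0.99759549 -0.02834663 -0.06324327]
 [ 0.06330155 -0.0011625  -0.99799377]] [-0.02891779  0.49268404  1.1013241 ]
side [468.38695123487196, 468.38695123487196, 321.02871283239955, 233.5156997908532, array([0.00887119, 0.        , 0.        , 0.        , 0.        ])] [[ 0.70457214 -0.70950663 -0.01335804]
 [-0.56761828 -0.55217343 -0.61066684]
 [ 0.42589622  0.43784111 -0.79177495]] [-0.35063726  0.35051127  0.81015873]
```

View pics/top0.png

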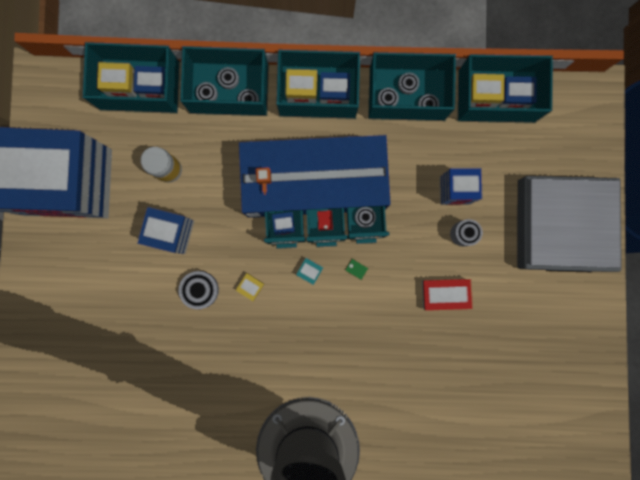

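View pics/side0.png

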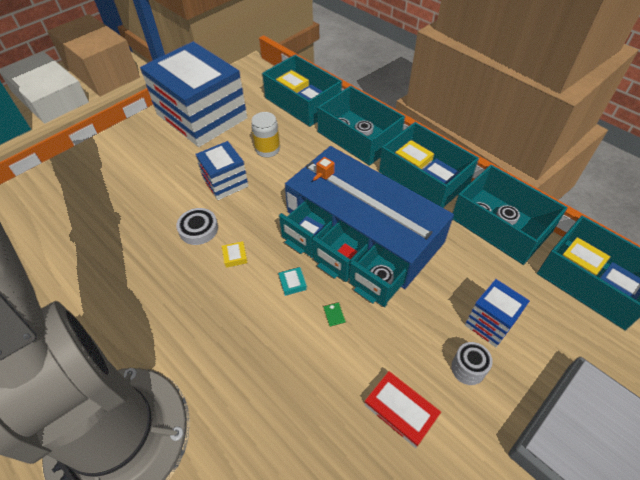

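The top view shows three drawers: left at (283,223) holds the blue/white carton, middle at (324,220) the red tag, right at (365,216) the bearing. The marker is at (263,176), over the left end. The yellow (249,286), turquoise (309,270) and green (357,269) items on the bench are look-alikes. I'll confirm this in an enlarged crop.

```bash
cat > h.py <<'E'
import numpy as np, cv2
from bench import get_obs, imaging
def K(f): return np.array([[f["fx"],0,f["cx"]],[0,f["fy"],f["cy"]],[0,0,1.]])
def ray(f,uv):
    p=cv2.undistortPoints(np.array(uv,float).reshape(-1,1,2),K(f),f["D"])[:,0]
    d=np.c_[p,np.ones(len(p))]@f["R"]; return -f["R"].T@f["t"],d
def onz(f,uv,z):
    C,d=ray(f,uv); return C+d*((z-C[2])/d[:,2])[:,None]
def proj(f,X): return cv2.projectPoints(np.array(X,float).reshape(-1,1,3),cv2.Rodrigues(f["R"])[0],f["t"],K(f),f["D"])[0][:,0]
E
python3 - <<'E'
from h import *
f=imaging.grab_frame("top"); im=f["img"]
hsv=cv2.cvtColor(im,cv2.COLOR_RGB2HSV)
roi=np.zeros(im.shape[:2],np.uint8); roi[128:222,232:396]=255
m=cv2.inRange(hsv,(105,120,50),(125,255,255))&roi
m=cv2.morphologyEx(m,cv2.MORPH_CLOSE,np.ones((15,15)))
c=max(cv2.findContours(m,0,1)[0],key=cv2.contourArea)
q=cv2.approxPolyDP(c,5,True)[:,0]; print("deck",q.tolist()); print(onz(f,q,.1).round(4))
for n,lo,hi in(("white rail",(0,0,120),(180,60,255)),("orange",(5,150,120),(16,255,255))):
    mm=cv2.inRange(hsv,lo,hi)&roi; cc=max(cv2.findContours(mm,0,1)[0],key=cv2.contourArea)
    print(n,cv2.minAreaRect(cc))
print(im[172,320],im[175,263],im[148,320],im[205,300])
a=cv2.resize(im[125:260,230:400],None,fx=4.5,fy=4.4,interpolation=cv2.INTER_CUBIC)
cv2.imwrite("pics/crop.png",a[:,:,::-1])
g=imaging.grab_frame("side")["img"][140:310,270:460]
cv2.imwrite("pics/crops.png",cv2.resize(g,None,fx=4,fy=3.5,interpolation=cv2.INTER_CUBIC)[:,:,::-1])
E
```

```text
deck [[385, 137], [240, 143], [243, 212], [293, 221], [294, 210], [387, 205]]
[[ 0.7274 -0.1559  0.1   ]
 [ 0.7042  0.1696  0.1   ]
 [ 0.5486  0.1571  0.1   ]
 [ 0.5317  0.0451  0.1   ]
 [ 0.5564  0.0437  0.1   ]
 [ 0.5735 -0.1636  0.1   ]]
white rail ((326.9833679199219, 174.1593475341797), (6.6993513107299805, 110.307861328125), 87.20729064941406)
orange ((264.0, 187.5), (7.0, 2.0), 90.0)
[128 133 135] [158 160 153] [28 53 90] [28 53 93]
```

View pics/crop.png

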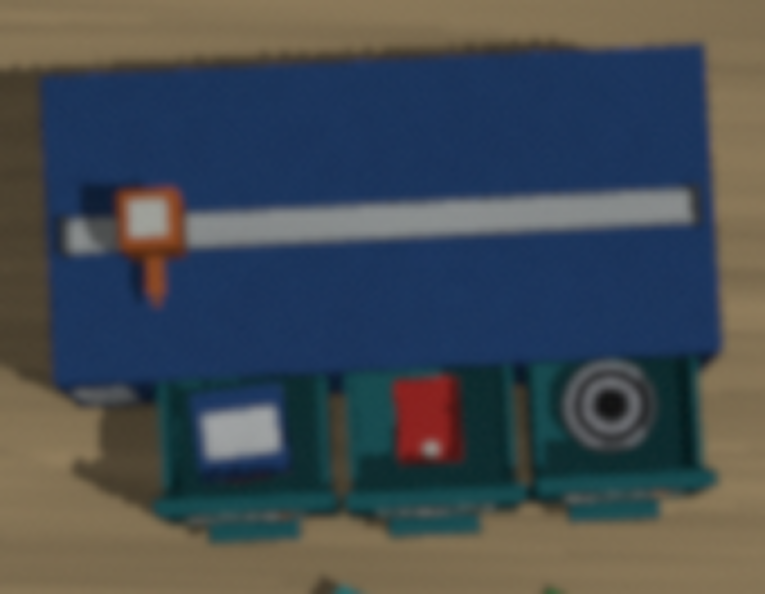

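View pics/crops.png

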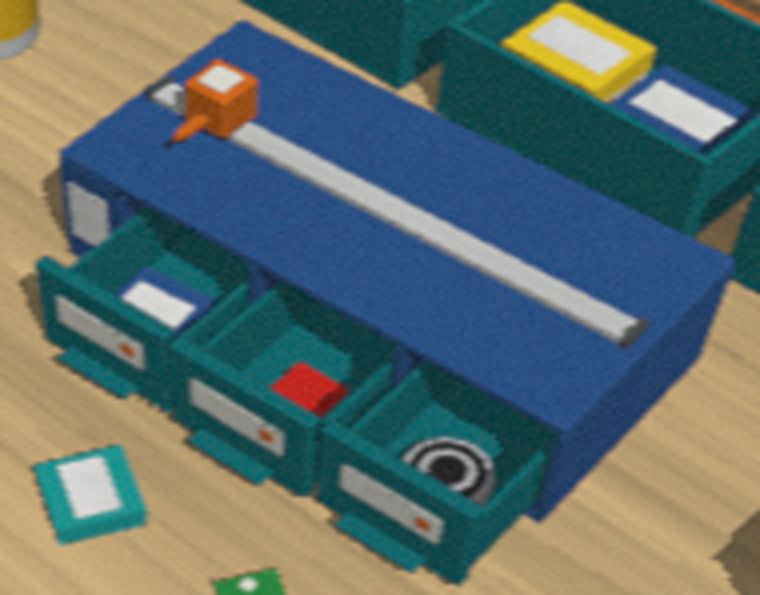

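The crops confirm it: carton in the left drawer, red tag in the middle, bearing in the right. So I shut left and right, and the marker goes to 0.145. Deck corners in the crop are (42,73), (703,46), (720,350) and (55,383). The marker top is about (117..183, 187..255).

```bash
cat >> h.py <<'E'
def fitunit(P,U):
    P=P[:,:2];U=np.array(U,float);pm=P.mean(0);um=U.mean(0);a=P-pm;b=U-um
    th=np.arctan2((b[:,0]*a[:,1]-b[:,1]*a[:,0]).sum(),(a*b).sum())
    R=np.array([[np.cos(th),-np.sin(th)],[np.sin(th),np.cos(th)]]); t=pm-R@um
    return th,R,t,P-(U@R.T+t)
E
python3 - <<'E'
from h import *
f=imaging.grab_frame("top"); s=imaging.grab_frame("side")
ct=lambda q:np.array(q,float)/[4.5,4.4]+[230,125]-.4
cs=lambda q:np.array(q,float)/[4,3.5]+[270,140]-.4
U=[(.08,.187),(.08,-.147),(-.08,-.147),(-.08,.187)]
P=onz(f,ct([(42,73),(703,46),(720,350),(55,383)]),.1)
S=onz(s,cs([(243,22),(732,262),(565,432),(63,152)]),.1)
for n,X in(("top",P),("side",S)):
    th,R,t,r=fitunit(X,U); print(n,np.degrees(th),t.round(4),(r*1e3).round(1).tolist())
th,R,t,r=fitunit(np.r_[P,S],U+U); np.savez("unit.npz",R=R,t=t,th=th); print("both",np.degrees(th),t)
un=lambda X:((X[:,:2]-t)@R).round(4).tolist()
print("rail",un(onz(f,ct([(63,237),(695,205)]),.105)))
print("marker top",un(onz(f,ct([(117,188),(181,186),(185,255),(120,259)]),.139)), un(onz(s,cs([(187,88),(220,60),(257,92),(222,108)]),.139)))
print("pointer tip",un(onz(f,ct([(157,305)]),.12)))
print("fronts top edge, top cam",un(onz(f,ct([(156,508),(338,503),(345,501),(525,494),(530,492),(715,480)]),.088)))
print("side cam",un(onz(s,cs([(40,260),(170,345),(177,350),(312,430),(322,430),(470,510)]),.088)))
for y in(.096,0,-.096): print(y,[(R@[x,y]+t).round(4).tolist() for x in(-.085,-.125,-.15)])
E
```

```text
top 4.339666662376997 [ 0.6428 -0.0187] [[-0.2, -1.7], [-1.8, 1.6], [1.5, 2.0], [0.5, -1.9]]
side 4.410618011375769 [ 0.6418 -0.0174] [[-1.4, -1.4], [-1.9, 2.3], [1.1, 0.9], [2.1, -1.8]]
both 4.375133331859504 [ 0.64230316 -0.0180648 ]
rail [[-0.0057, 0.1768], [-0.0042, -0.1368]]
marker top [[0.0102, 0.1449], [0.0098, 0.1142], [-0.0244, 0.1138], [-0.0249, 0.1449]] [[-0.0212, 0.1435], [0.0093, 0.1459], [0.0002, 0.1121], [-0.0225, 0.1177]]
pointer tip [[-0.0451, 0.1302]]
fronts top edge, top cam [[-0.1441, 0.1385], [-0.1459, 0.0475], [-0.145, 0.044], [-0.1457, -0.0461], [-0.1448, -0.0487], [-0.1431, -0.1414]]
side cam [[-0.1447, 0.1418], [-0.1492, 0.0461], [-0.1496, 0.0409], [-0.1495, -0.0467], [-0.1464, -0.0504], [-0.1425, -0.1363]]
0.096 [[0.5502, 0.0712], [0.5103, 0.0681], [0.4854, 0.0662]]
0 [[0.5576, -0.0245], [0.5177, -0.0276], [0.4927, -0.0295]]
-0.096 [[0.5649, -0.1203], [0.525, -0.1233], [0.5001, -0.1252]]
```

send_rows --motion '[{"dp":[0.04,-0.04,0],"rot":[0,0,0.05],"grip":0},{"dp":[0.04,-0.04,0],"rot":[0,0,0.05],"grip":0},{"dp":[0.04,-0.04,0],"rot":[0,0,0.05],"grip":0},{"dp":[0.04,-0.04,0],"rot":[0,0,0.05],"grip":0},{"dp":[0.04,-0.04,0],"rot":[0,0,0.05],"grip":0},{"dp":[0.013,-0.05,0],"rot":[0,0,0.05],"grip":0},{"dp":[0.013,-0.05,0],"rot":[0,0,0],"grip":0},{"dp":[0.013,-0.05,0],"rot":[0,0,0],"grip":0},{"dp":[0.013,-0.05,0],"rot":[0,0,0],"grip":0},{"dp":[0.013,-0.05,0],"rot":[0,0,0],"grip":0},{"dp":[0.013,-0.05,0],"rot":[0,0,0],"grip":0},{"dp":[0.013,-0.05,0],"rot":[0,0,0],"grip":0},{"dp":[0.013,-0.05,0],"rot":[0,0,0],"grip":0},{"dp":[0,0,0],"rot":[0,0,0],"grip":0}]'

```text
clock: 2.05
tcp_pos: [0.4605, 0.0373, 0.2325]
orientation: [2.126, 2.312, 0.009]
contact_force: [-0.3, 0.5, -0.5]
grip_width: -0.0004
```

send_rows --motion '[{"dp":[-0.008,0.02,-0.01],"rot":[0,0,0],"grip":0},{"dp":[0,0,-0.04],"rot":[0,0,0],"grip":0},{"dp":[0,0,-0.04],"rot":[0,0,0],"grip":0},{"dp":[0,0,-0.04],"rot":[0,0,0],"grip":0},{"dp":[0,0,-0.035],"rot":[0,0,0],"grip":0},{"dp":[0,0,0],"rot":[0,0,0],"grip":0}]'

```text
clock: 2.8
tcp_pos: [0.4529, 0.0639, 0.065]
orientation: [2.12, 2.317, 0.02]
contact_force: [-0.3, -0.2, 0.5]
grip_width: 0.0
```

```bash
python3 - <<'E'
from h import *
g=imaging.grab_frame("side")["img"][140:310,230:460]
cv2.imwrite("pics/s1.png",cv2.resize(g,None,fx=3,fy=3,interpolation=cv2.INTER_CUBIC)[:,:,::-1])
E
```

```text
(no output)
```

View pics/s1.png

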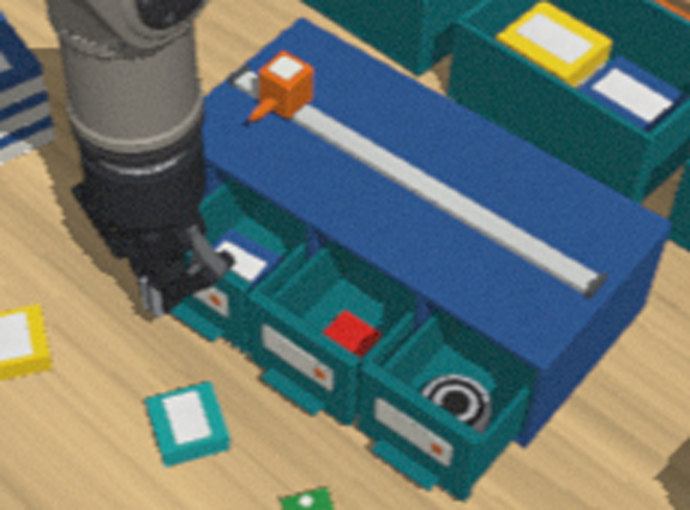

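The gripper stands in front of the left drawer with its tip at about (155,300) in the crop. The knuckles reach out sideways, so I'll push towards the outer side and a bit higher.

send_rows --motion '[{"dp":[-0.001,0.018,0.006],"rot":[0,0,0],"grip":0},{"dp":[0.005,0.0004,0],"rot":[0,0,0],"grip":0},{"dp":[0.005,0.0004,0],"rot":[0,0,0],"grip":0},{"dp":[0.005,0.0004,0],"rot":[0,0,0],"grip":0},{"dp":[0.003,0.0002,0],"rot":[0,0,0],"grip":0},{"dp":[0.003,0.0002,0],"rot":[0,0,0],"grip":0},{"dp":[0.003,0.0002,0],"rot":[0,0,0],"grip":0},{"dp":[0.003,0.0002,0],"rot":[0,0,0],"grip":0},{"dp":[0.003,0.0002,0],"rot":[0,0,0],"grip":0},{"dp":[0.003,0.0002,0],"rot":[0,0,0],"grip":0}]'

```text
clock: 4.1
tcp_pos: [0.4897, 0.085, 0.0766]
orientation: [2.119, 2.314, 0.031]
contact_force: [-1.2, 0.5, 0.9]
grip_width: -0.0003
```

send_rows --motion '[{"dp":[0.004,0.0003,-0.001],"rot":[0,0,0],"grip":0},{"dp":[0.004,0.0003,-0.001],"rot":[0,0,0],"grip":0},{"dp":[0.004,0.0003,-0.001],"rot":[0,0,0],"grip":0},{"dp":[0.004,0.0003,-0.001],"rot":[0,0,0],"grip":0},{"dp":[0.004,0.0003,-0.001],"rot":[0,0,0],"grip":0},{"dp":[0.004,0.0003,-0.001],"rot":[0,0,0],"grip":0}]'

```text
clock: 4.85
tcp_pos: [0.5155, 0.0864, 0.0701]
orientation: [2.12, 2.313, 0.03]
contact_force: [-1.4, 0.1, 1.8]
grip_width: 0.0003
```

```bash
python3 - <<'E'
from h import *
u=np.load("unit.npz");o=get_obs(); print((o["tcp_pos"][:2]-u["t"])@u["R"],o["contact_force"])
g=imaging.grab_frame("side")["img"][140:310,230:460]
cv2.imwrite("pics/s2.png",cv2.resize(g,None,fx=3,fy=3,interpolation=cv2.INTER_CUBIC)[:,:,::-1])
E
```

```text
[-0.118477    0.11383115] [-1.36659263  0.12994642  1.83540162]
```

View pics/s2.png

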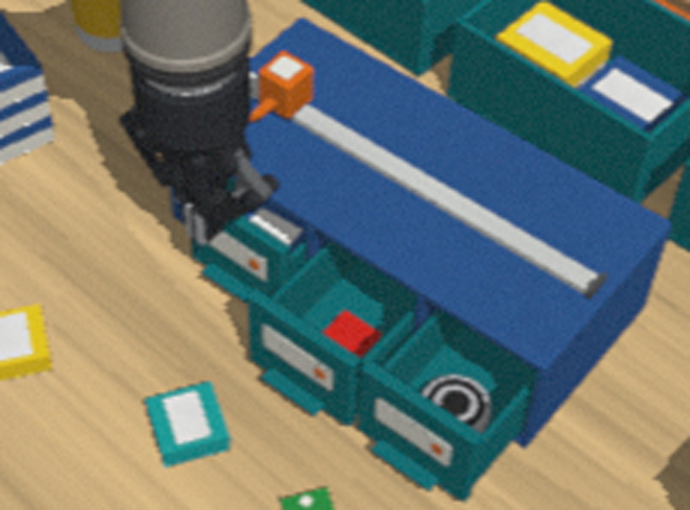

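The left drawer follows with 1.4 N, and the pointer at (262,108) is clear. About 22 mm remain.

send_rows --motion '[{"dp":[0.003,0.0002,0],"rot":[0,0,0],"grip":0},{"dp":[0.003,0.0002,0],"rot":[0,0,0],"grip":0},{"dp":[0.003,0.0002,0],"rot":[0,0,0],"grip":0},{"dp":[0.003,0.0002,0],"rot":[0,0,0],"grip":0},{"dp":[0.002,0.0002,0],"rot":[0,0,0],"grip":0},{"dp":[0.0015,0.0001,0],"rot":[0,0,0],"grip":0}]'

```text
clock: 5.65
tcp_pos: [0.5324, 0.0877, 0.07]
orientation: [2.119, 2.314, 0.03]
contact_force: [-1.6, 0.7, 0.5]
grip_width: -0.0002
```

send_rows --motion '[{"dp":[0.0015,0.0001,0],"rot":[0,0,0],"grip":0},{"dp":[0.0015,0.0001,0],"rot":[0,0,0],"grip":0},{"dp":[0.0015,0.0001,0],"rot":[0,0,0],"grip":0}]'

```text
clock: 6.02
tcp_pos: [0.5371, 0.0881, 0.07]
orientation: [2.119, 2.314, 0.03]
contact_force: [-2.2, -0.8, 0.4]
grip_width: -0.0
```

send_rows --motion '[{"dp":[0.0015,0.0001,0],"rot":[0,0,0],"grip":0},{"dp":[0.0015,0.0001,0],"rot":[0,0,0],"grip":0}]'

```text
clock: 6.28
tcp_pos: [0.5373, 0.088, 0.0696]
orientation: [-2.122, -2.316, -0.023]
contact_force: [-6.7, 0.4, 5.4]
grip_width: -0.0
```

Left drawer is at its stop: force rose to 6.7 N at unit x = -0.096 as predicted. Backing off and going to the right drawer.

send_rows --motion '[{"dp":[-0.01,-0.001,0],"rot":[0,0,0],"grip":0},{"dp":[-0.04,-0.003,0],"rot":[0,0,0],"grip":0},{"dp":[-0.04,-0.003,0.02],"rot":[0,0,0],"grip":0},{"dp":[0,-0.02,0.02],"rot":[0,0,0],"grip":0},{"dp":[0.004,-0.05,0],"rot":[0,0,0],"grip":0},{"dp":[0.004,-0.05,0],"rot":[0,0,0],"grip":0},{"dp":[0.004,-0.05,0],"rot":[0,0,0],"grip":0},{"dp":[0.004,-0.045,0],"rot":[0,0,0],"grip":0},{"dp":[0.001,-0.005,-0.02],"rot":[0,0,0],"grip":0},{"dp":[0,0,-0.015],"rot":[0,0,0],"grip":0},{"dp":[0,0,0],"rot":[0,0,0],"grip":0}]'

```text
clock: 7.65
tcp_pos: [0.4649, -0.1457, 0.0772]
orientation: [2.109, 2.309, 0.042]
contact_force: [0.5, -0.6, -1.1]
grip_width: 0.0001
```

```bash
python3 - <<'E'
from h import *
u=np.load("unit.npz");o=get_obs(); print((o["tcp_pos"][:2]-u["t"])@u["R"],o["tcp_pos"],o["contact_force"])
g=imaging.grab_frame("side")["img"][140:320,230:460]
cv2.imwrite("pics/s3.png",cv2.resize(g,None,fx=3,fy=3,interpolation=cv2.INTER_CUBIC)[:,:,::-1])
E
```

```text
[-0.18661831 -0.11374209] [ 0.46490563 -0.14571186  0.07723408] [ 0.53689845 -0.60371397 -1.06366267]
```

View pics/s3.png

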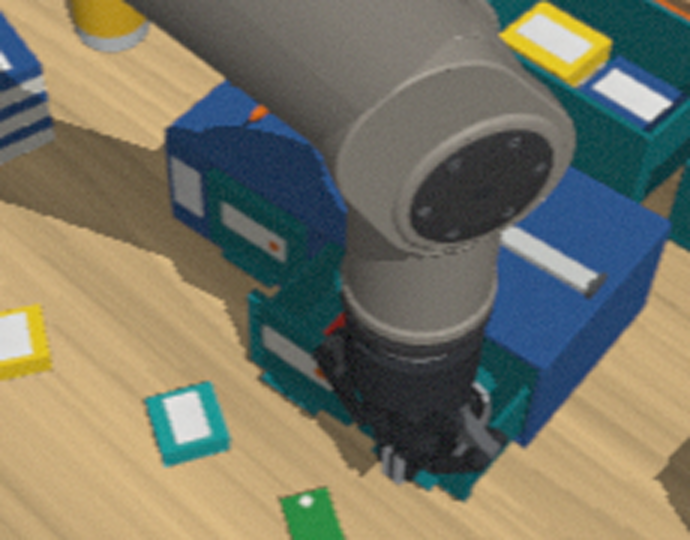

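The left drawer sits flush, at about (255,230). The gripper is in front of the right drawer with its tip at (395,465). Pushing.

send_rows --motion '[{"dp":[0.005,-0.001,-0.006],"rot":[0,0,0],"grip":0},{"dp":[0.005,0.0004,-0.003],"rot":[0,0,0],"grip":0},{"dp":[0.005,0.0004,0],"rot":[0,0,0],"grip":0},{"dp":[0.005,0.0004,0],"rot":[0,0,0],"grip":0},{"dp":[0.003,0.0002,0],"rot":[0,0,0],"grip":0},{"dp":[0.003,0.0002,0],"rot":[0,0,0],"grip":0},{"dp":[0.003,0.0002,0],"rot":[0,0,0],"grip":0},{"dp":[0.003,0.0002,0],"rot":[0,0,0],"grip":0},{"dp":[0.003,0.0002,0],"rot":[0,0,0],"grip":0},{"dp":[0.003,0.0002,0],"rot":[0,0,0],"grip":0}]'

```text
clock: 8.95
tcp_pos: [0.5059, -0.1423, 0.0692]
orientation: [2.105, 2.312, 0.043]
contact_force: [-2.8, 0.2, 2.3]
grip_width: 0.0002
```

send_rows --motion '[{"dp":[0.004,0.0003,0],"rot":[0,0,0],"grip":0},{"dp":[0.004,0.0003,0],"rot":[0,0,0],"grip":0},{"dp":[0.004,0.0003,0],"rot":[0,0,0],"grip":0},{"dp":[0.004,0.0003,0],"rot":[0,0,0],"grip":0},{"dp":[0.004,0.0003,0],"rot":[0,0,0],"grip":0},{"dp":[0.004,0.0003,0],"rot":[0,0,0],"grip":0},{"dp":[0.004,0.0003,0],"rot":[0,0,0],"grip":0},{"dp":[0.003,0.0002,0],"rot":[0,0,0],"grip":0},{"dp":[0.003,0.0002,0],"rot":[0,0,0],"grip":0},{"dp":[0.002,0.0002,0],"rot":[0,0,0],"grip":0},{"dp":[0.002,0.0002,0],"rot":[0,0,0],"grip":0}]'

```text
clock: 10.32
tcp_pos: [0.5466, -0.1391, 0.0692]
orientation: [2.105, 2.313, 0.043]
contact_force: [-1.1, 0.0, 1.1]
grip_width: -0.0001
```

send_rows --motion '[{"dp":[0.002,0.0001,0],"rot":[0,0,0],"grip":0},{"dp":[0.002,0.0001,0],"rot":[0,0,0],"grip":0},{"dp":[0.0015,0.0001,0],"rot":[0,0,0],"grip":0},{"dp":[0.0015,0.0001,0],"rot":[0,0,0],"grip":0},{"dp":[0.0015,0.0001,0],"rot":[0,0,0],"grip":0}]'

```text
clock: 10.95
tcp_pos: [0.5556, -0.1384, 0.0691]
orientation: [2.105, 2.313, 0.044]
contact_force: [-1.8, 0.7, 1.3]
grip_width: 0.0002
```

send_rows --motion '[{"dp":[0.0015,0.0001,0],"rot":[0,0,0],"grip":0},{"dp":[0.0015,0.0001,0],"rot":[0,0,0],"grip":0}]'

```text
clock: 11.2
tcp_pos: [0.5557, -0.1385, 0.0687]
orientation: [2.109, 2.316, 0.038]
contact_force: [-6.8, -0.1, 4.7]
grip_width: -0.0001
```

Right drawer is at its stop too (6.8 N at x = -0.0955). Now to the marker's left side, going over the top.

send_rows --motion '[{"dp":[-0.01,-0.001,0],"rot":[0,0,0],"grip":0},{"dp":[-0.03,-0.002,0.01],"rot":[0,0,0],"grip":0},{"dp":[0,0,0.05],"rot":[0,0,0],"grip":0},{"dp":[0,0,0.05],"rot":[0,0,0],"grip":0},{"dp":[0,0,0.05],"rot":[0,0,0],"grip":0},{"dp":[0.016,0.045,0],"rot":[0,0,0],"grip":0},{"dp":[0.016,0.045,0],"rot":[0,0,0],"grip":0},{"dp":[0.016,0.045,0],"rot":[0,0,0],"grip":0},{"dp":[0.016,0.045,0],"rot":[0,0,0],"grip":0},{"dp":[0.016,0.045,0],"rot":[0,0,0],"grip":0},{"dp":[0.016,0.045,0],"rot":[0,0,0],"grip":0},{"dp":[0.01,0.03,0],"rot":[0,0,0],"grip":0},{"dp":[0,0,0],"rot":[0,0,0],"grip":0}]'

```text
clock: 12.82
tcp_pos: [0.6227, 0.166, 0.2358]
orientation: [2.107, 2.301, 0.06]
contact_force: [0.1, -0.3, -1.2]
grip_width: 0.0002
```

send_rows --motion '[{"dp":[0,0,-0.04],"rot":[-0.028,0.026,0],"grip":0},{"dp":[0,-0.001,-0.04],"rot":[0,0,0],"grip":0},{"dp":[0,-0.001,-0.025],"rot":[0,0,0],"grip":0},{"dp":[0,0,-0.008],"rot":[0,0,0],"grip":0},{"dp":[0,0,0],"rot":[0,0,0],"grip":0}]'

```text
clock: 13.45
tcp_pos: [0.6235, 0.1578, 0.1219]
orientation: [2.11, 2.293, 0.004]
contact_force: [0.1, 0.0, 1.2]
grip_width: 0.0002
```

```bash
python3 - <<'E'
from h import *
u=np.load("unit.npz");o=get_obs(); print((o["tcp_pos"][:2]-u["t"])@u["R"],o["tcp_pos"],o["orientation"],o["contact_force"])
g=imaging.grab_frame("side")["img"][110:310,230:460]
cv2.imwrite("pics/s4.png",cv2.resize(g,None,fx=3,fy=3,interpolation=cv2.INTER_CUBIC)[:,:,::-1])
E
```

```text
[-0.00532452  0.17677131] [0.62350893 0.1577852  0.12192491] [2.11035447 2.29302208 0.00385819] [0.0896329  0.01276302 1.18555191]
```

View pics/s4.png

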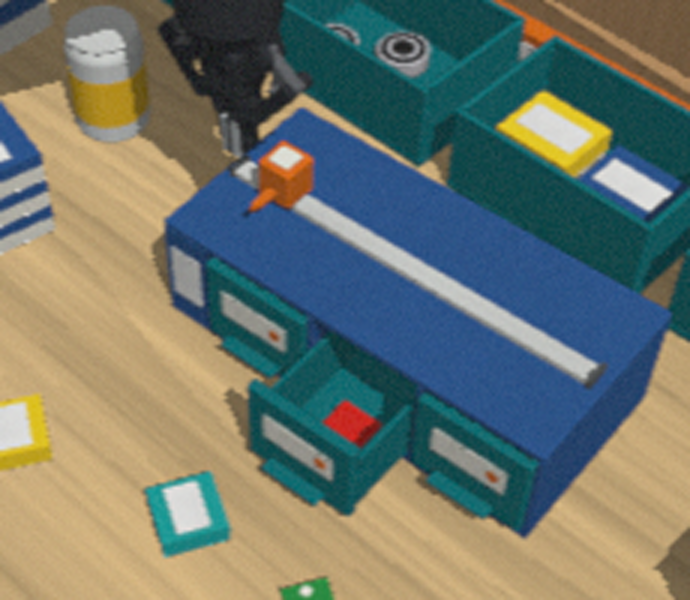

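Both drawers are flush, and the fingertips at (232,140) are just left of the marker at (287,172). Pushing along the rail direction.

send_rows --motion '[{"dp":[0.0004,-0.005,0],"rot":[0,0,0],"grip":0},{"dp":[0.0004,-0.005,-0.001],"rot":[0,0,0],"grip":0},{"dp":[0.0004,-0.005,-0.001],"rot":[0,0,0],"grip":0},{"dp":[0.0004,-0.005,0],"rot":[0,0,0],"grip":0},{"dp":[0.0004,-0.005,0],"rot":[0,0,0],"grip":0},{"dp":[0.0004,-0.005,0],"rot":[0,0,0],"grip":0},{"dp":[0.0004,-0.005,0],"rot":[0,0,0],"grip":0},{"dp":[0.0004,-0.005,0],"rot":[0,0,0],"grip":0},{"dp":[0.0004,-0.005,0],"rot":[0,0,0],"grip":0},{"dp":[0.0004,-0.005,0],"rot":[0,0,0],"grip":0},{"dp":[0.0004,-0.005,0],"rot":[0,0,0],"grip":0},{"dp":[0.0004,-0.005,0],"rot":[0,0,0],"grip":0}]'

```text
clock: 15.0
tcp_pos: [0.6307, 0.0953, 0.1236]
orientation: [2.108, 2.292, 0.014]
contact_force: [-0.0, 1.8, 0.5]
grip_width: 0.0
```

send_rows --motion '[{"dp":[0.0002,-0.005,-0.001],"rot":[0,0,0],"grip":0},{"dp":[0.0002,-0.005,-0.001],"rot":[0,0,0],"grip":0},{"dp":[0.0002,-0.005,-0.001],"rot":[0,0,0],"grip":0},{"dp":[0.0003,-0.005,-0.001],"rot":[0,0,0],"grip":0},{"dp":[0.0003,-0.005,0],"rot":[0,0,0],"grip":0},{"dp":[0.0003,-0.005,0],"rot":[0,0,0],"grip":0},{"dp":[0.0003,-0.005,0],"rot":[0,0,0],"grip":0},{"dp":[0.0003,-0.005,0],"rot":[0,0,0],"grip":0},{"dp":[0.0003,-0.005,0],"rot":[0,0,0],"grip":0},{"dp":[0.0003,-0.005,0],"rot":[0,0,0],"grip":0},{"dp":[0.0003,-0.005,0],"rot":[0,0,0],"grip":0},{"dp":[0.0003,-0.004,0],"rot":[0,0,0],"grip":0},{"dp":[0.0002,-0.002,0],"rot":[0,0,0],"grip":0}]'

```text
clock: 16.62
tcp_pos: [0.6354, 0.0297, 0.1197]
orientation: [2.108, 2.291, 0.016]
contact_force: [0.8, 0.9, 1.1]
grip_width: 0.0002
```

```bash
python3 - <<'E'
from h import *
u=np.load("unit.npz");o=get_obs(); print((o["tcp_pos"][:2]-u["t"])@u["R"],o["tcp_pos"],o["contact_force"])
g=imaging.grab_frame("side")["img"][140:290,290:440]
cv2.imwrite("pics/s5.png",cv2.resize(g,None,fx=4,fy=4,interpolation=cv2.INTER_CUBIC)[:,:,::-1])
E
```

```text
[-0.0032746   0.04811489] [0.63536759 0.02966007 0.11973256] [0.84227094 0.87670529 1.08552739]
```

View pics/s5.png

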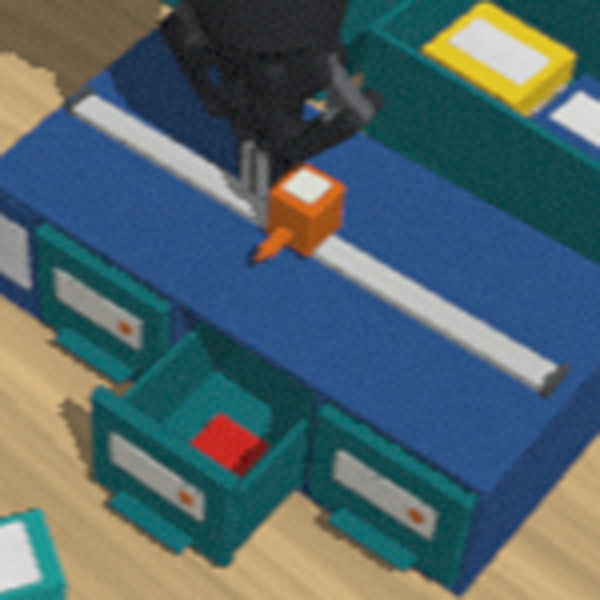

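```bash
cat >> h.py <<'E'
def label(f,box):
    # white label enclosed by the orange marker top -> unit coords
    u=np.load("unit.npz");x0,y0,x1,y1=box;im=f["img"][y0:y1,x0:x1]
    im=cv2.resize(im,None,fx=4,fy=4,interpolation=cv2.INTER_CUBIC);hsv=cv2.cvtColor(im,cv2.COLOR_RGB2HSV)
    o=cv2.inRange(hsv,(3,120,60),(18,255,255)); n,l,s,c=cv2.connectedComponentsWithStats(o)
    k=1+s[1:,4].argmax(); cs,h=cv2.findContours((l==k).astype(np.uint8),cv2.RETR_CCOMP,1)
    H=[c for c,hh in zip(cs,h[0]) if hh[3]>=0]; m=cv2.moments(max(H,key=cv2.contourArea))
    p=np.array([[m["m10"]/m["m00"],m["m01"]/m["m00"]]]); p=(p+.5)/4-.5+[x0,y0]
    return p.round(2).tolist(),((onz(f,p,.139)[:,:2]-u["t"])@u["R"]).round(4).tolist()
E
python3 - <<'E'
from h import *
print(label(imaging.grab_frame("side"),(345,170,385,210)))
i=cv2.imread("pics/side0.png")[:,:,::-1];f=imaging.grab_frame("side");f["img"]=i;print(label(f,(305,145,340,185)))
i=cv2.imread("pics/top0.png")[:,:,::-1];f=imaging.grab_frame("top");f["img"]=i;print(label(f,(245,160,280,200)))
E
```

```text
([[366.48, 186.22]], [[-0.0029, 0.0218]])
([[324.77, 162.11]], [[-0.0034, 0.1347]])
([[262.24, 173.97]], [[-0.0049, 0.1312]])
```

The marker stands about 22 mm left of its goal (side view). I'll push 18 mm more, then check.

send_rows --motion '[{"dp":[0.0002,-0.004,0],"rot":[0,0,0],"grip":0},{"dp":[0.0002,-0.004,0],"rot":[0,0,0],"grip":0},{"dp":[0.0002,-0.004,0],"rot":[0,0,0],"grip":0},{"dp":[0.0002,-0.003,0],"rot":[0,0,0],"grip":0},{"dp":[0.0001,-0.0015,0],"rot":[0,0,0],"grip":0}]'

```text
clock: 17.45
tcp_pos: [0.6362, 0.0131, 0.1196]
orientation: [2.107, 2.292, 0.017]
contact_force: [1.3, 1.7, -0.3]
grip_width: -0.0002
```

```bash
python3 - <<'E'
from h import *
u=np.load("unit.npz");o=get_obs(); print((o["tcp_pos"][:2]-u["t"])@u["R"],o["tcp_pos"],o["contact_force"])
print(label(imaging.grab_frame("side"),(345,170,400,220)))
f=imaging.grab_frame("top");print(proj(f,[[*(u["R"]@[-.005,0]+u["t"]),.139]]))
try: print(label(f,(300,155,345,200)))
except Exception as e: print("top hidden",e)
E
```

```text
[-0.00367761  0.03151325] [0.63623223 0.01307606 0.1195726 ] [ 1.3156244   1.68121598 -0.2682087 ]
([[372.84, 189.88]], [[-0.0028, 0.0055]])
[[323.01936272 171.21386792]]
top hidden attempt to get argmax of an empty sequence
```

Retreating so the top camera can check this without bias.

send_rows --motion '[{"dp":[-0.001,0.02,0],"rot":[0,0,0],"grip":0},{"dp":[0,0.01,0.05],"rot":[0,0,0],"grip":0},{"dp":[0,0.01,0.05],"rot":[0,0,0],"grip":0},{"dp":[-0.02,0.05,0],"rot":[0,0,0],"grip":0},{"dp":[-0.02,0.05,0],"rot":[0,0,0],"grip":0},{"dp":[-0.02,0.05,0],"rot":[0,0,0],"grip":0},{"dp":[-0.02,0.05,0],"rot":[0,0,0],"grip":0},{"dp":[-0.02,0.05,0],"rot":[0,0,0],"grip":0},{"dp":[-0.02,0.05,0],"rot":[0,0,0],"grip":0},{"dp":[0,0,0],"rot":[0,0,0],"grip":0}]'

```text
clock: 18.8
tcp_pos: [0.5017, 0.3756, 0.2226]
orientation: [2.099, 2.305, 0.015]
contact_force: [-0.4, 0.0, -0.7]
grip_width: 0.0
```

```bash
python3 - <<'E'
from h import *
f=imaging.grab_frame("top"); s=imaging.grab_frame("side")
for n,g,b in(("top",f,(300,155,345,200)),("side",s,(345,170,400,220))):
    try: print(n,label(g,b))
    except Exception as e: print(n,e)
a=cv2.resize(f["img"][125:260,230:400],None,fx=4.5,fy=4.4,interpolation=cv2.INTER_CUBIC)
cv2.imwrite("pics/t6.png",a[:,:,::-1])
E
```

```text
top ([[322.16, 170.97]], [[-0.0044, 0.0018]])
side ([[373.0, 189.96]], [[-0.0028, 0.0051]])
```

View pics/t6.png

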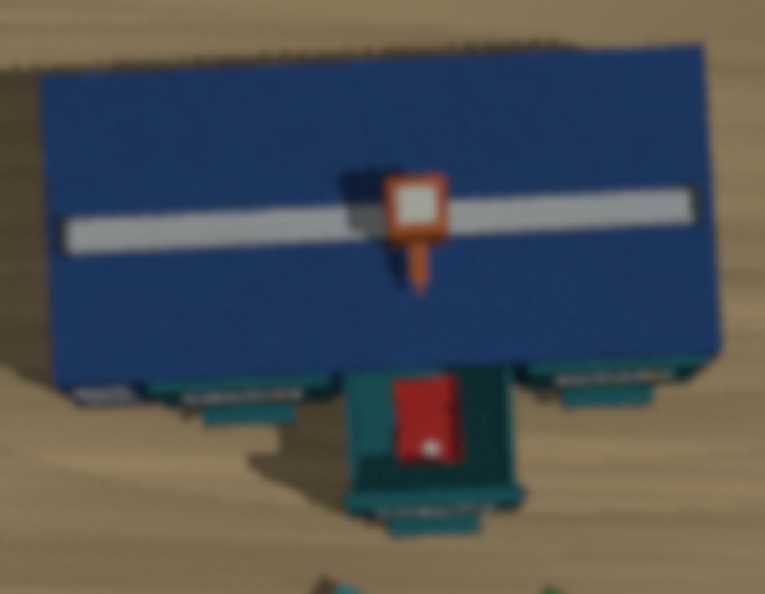

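Seen from above, the two drawers are shut, the middle one is unchanged with its tag in place, and the marker is at (416,205). The top view gives +1.8 mm and the side view +5 mm from centre. The finger geometry (29.7 mm offset) backs the top view, so I'll nudge it about 2.5 mm more.

send_rows --motion '[{"dp":[0.019,-0.048,0],"rot":[0,0,0],"grip":0},{"dp":[0.019,-0.048,0],"rot":[0,0,0],"grip":0},{"dp":[0.019,-0.048,0],"rot":[0,0,0],"grip":0},{"dp":[0.019,-0.048,0],"rot":[0,0,0],"grip":0},{"dp":[0.019,-0.048,0],"rot":[0,0,0],"grip":0},{"dp":[0.019,-0.045,0],"rot":[0,0,0],"grip":0},{"dp":[0.012,-0.03,0],"rot":[0,0,0],"grip":0},{"dp":[0,0,0],"rot":[0,0,0],"grip":0}]'

```text
clock: 19.9
tcp_pos: [0.6331, 0.029, 0.2239]
orientation: [2.125, 2.269, 0.006]
contact_force: [-0.3, -0.4, 0.3]
grip_width: -0.0004
```

send_rows --motion '[{"dp":[0,0.007,-0.04],"rot":[0,0,0.015],"grip":0},{"dp":[0,0,-0.04],"rot":[0,0,0],"grip":0},{"dp":[0,0,-0.02],"rot":[0,0,0],"grip":0},{"dp":[0,0,0],"rot":[0,0,0],"grip":0}]'

```text
clock: 20.4
tcp_pos: [0.632, 0.0341, 0.1225]
orientation: [2.114, 2.279, 0.008]
contact_force: [0.1, -0.6, 0.1]
grip_width: 0.0
```

send_rows --motion '[{"dp":[0.0005,-0.005,-0.001],"rot":[0,0,0],"grip":0},{"dp":[0.0005,-0.005,-0.001],"rot":[0,0,0],"grip":0},{"dp":[0.0005,-0.004,0],"rot":[0,0,0],"grip":0},{"dp":[0.0003,-0.003,0],"rot":[0,0,0],"grip":0},{"dp":[0.0002,-0.002,0],"rot":[0,0,0],"grip":0},{"dp":[0.0001,-0.0015,0],"rot":[0,0,0],"grip":0}]'

```text
clock: 21.15
tcp_pos: [0.6362, 0.0122, 0.1244]
orientation: [2.112, 2.276, 0.015]
contact_force: [0.4, 1.8, 0.5]
grip_width: -0.0
```

send_rows --motion '[{"dp":[0.0001,-0.001,0],"rot":[0,0,0],"grip":0},{"dp":[0,-0.0005,0],"rot":[0,0,0],"grip":0}]'

```text
clock: 21.4
tcp_pos: [0.6363, 0.0115, 0.1244]
orientation: [2.112, 2.277, 0.016]
contact_force: [-0.8, 2.1, 0.7]
grip_width: -0.0002
```

send_rows --motion '[{"dp":[-0.001,0.02,0],"rot":[0,0,0],"grip":0},{"dp":[0,0.01,0.05],"rot":[0,0,0],"grip":0},{"dp":[0,0.01,0.05],"rot":[0,0,0],"grip":0},{"dp":[-0.02,0.05,0],"rot":[0,0,0],"grip":0},{"dp":[-0.02,0.05,0],"rot":[0,0,0],"grip":0},{"dp":[-0.02,0.05,0],"rot":[0,0,0],"grip":0},{"dp":[-0.02,0.05,0],"rot":[0,0,0],"grip":0},{"dp":[-0.02,0.05,0],"rot":[0,0,0],"grip":0},{"dp":[-0.02,0.05,0],"rot":[0,0,0],"grip":0},{"dp":[0,0,0],"rot":[0,0,0],"grip":0}]'

```text
clock: 22.65
tcp_pos: [0.5042, 0.3754, 0.2278]
orientation: [2.103, 2.289, 0.022]
contact_force: [-0.7, -0.4, 0.2]
grip_width: -0.0
```

```bash
python3 - <<'E'
from h import *
f=imaging.grab_frame("top"); s=imaging.grab_frame("side")
for n,g,b in(("top",f,(300,155,345,200)),("side",s,(345,170,400,220))): print(n,label(g,b))
cv2.imwrite("pics/s7.png",s["img"][:,:,::-1])
E
```

```text
top ([[322.61, 170.91]], [[-0.0043, 0.0009]])
side ([[373.46, 190.25]], [[-0.0028, 0.0038]])
```

View pics/s7.png

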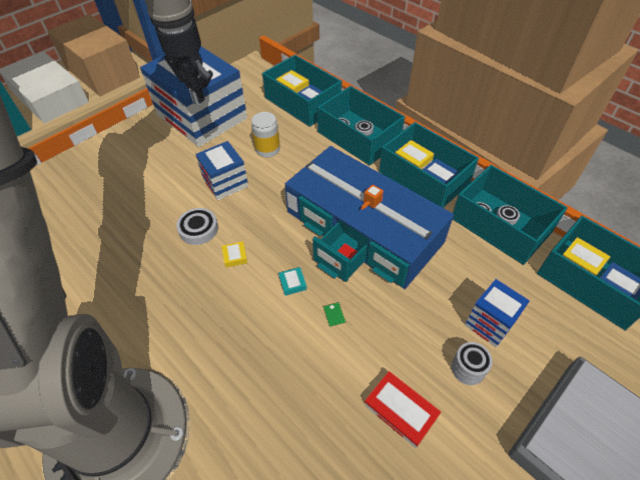

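Everything else is in place. The two views differ by 3 mm on the marker, so I'll check the scale bias against the shut drawers' inner corners (known at y = ±50 mm) and the rail ends in the same pictures.

```bash
python3 - <<'E'
from h import *
u=np.load("unit.npz");f=imaging.grab_frame("top"); s=imaging.grab_frame("side")
un=lambda X:((X[:,:2]-u["t"])@u["R"]).round(4).tolist()
print("top fronts",un(onz(f,np.array([(335,380),(525,370)])/[4.5,4.4]+[229.6,124.6],.088)))
print("side fronts",un(onz(s,np.array([(170,301),(320,405)])/4+[289.6,139.6],.088)))
print("side rail ends",un(onz(s,np.array([(75,103),(565,372)])/4+[289.6,139.6],.105)))
# tri-view: best 3D point of the label
a,da=ray(f,[[322.61,170.91]]);b,db=ray(s,[[373.46,190.25]])
da=da[0]/np.linalg.norm(da);db=db[0]/np.linalg.norm(db)
k=np.linalg.lstsq(np.c_[da,-db],b-a,rcond=None)[0];P,Q=a+da*k[0],b+db*k[1];print("label 3D",((P+Q)/2).round(4),np.linalg.norm(P-Q).round(4),un(((P+Q)/2)[None]))
g=s["img"][150:260,295:425];cv2.imwrite("pics/s8.png",cv2.resize(g,None,fx=6,fy=5,interpolation=cv2.INTER_CUBIC)[:,:,::-1])
E
```

```text
top fronts [[-0.0826, 0.0461], [-0.082, -0.0494]]
side fronts [[-0.0752, 0.0542], [-0.0795, -0.048]]
side rail ends [[-0.0081, 0.1797], [0.0047, -0.1365]]
label 3D [ 0.6366 -0.0171  0.1431] 0.0012 [[-0.0056, 0.0014]]
```

View pics/s8.png

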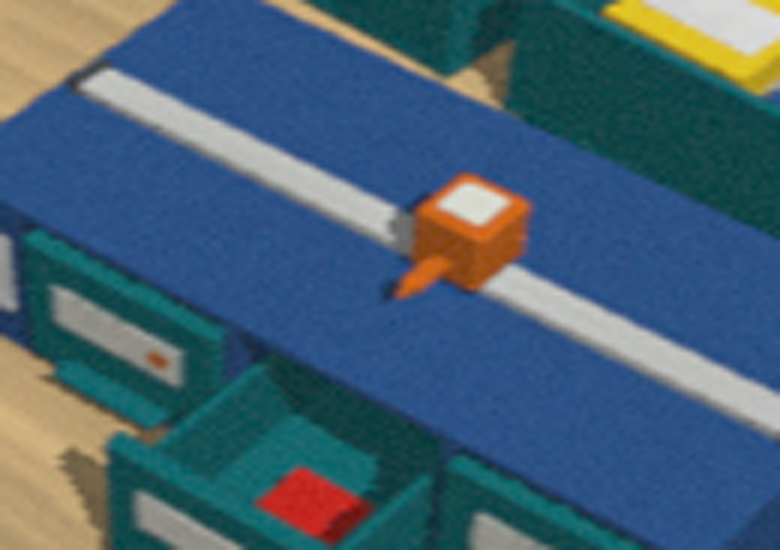

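The reference corners explain the disagreement between views: corrected, the marker is about 1 to 2 mm from centre, pointer over the open drawer. The drawers are flush and the arm is clear, so I'm handing in.

```bash
python3 -c "
from bench import hand_in,get_obs
print(get_obs()['contact_force']);print(hand_in())"
```

```text
[ 1.01163858 -0.03202947 -0.74519241]
the job is handed in; nothing more can be done
None
```

I pushed the left drawer (carton) and then the right drawer (bearing) slowly shut with the closed fingertips. After that I pushed the orange marker along its rail until it stood over the open middle drawer, and handed in at about 23 s of the 58 s.

- **Drawers:** both reached their stops. The force rose to about 7 N with the fingers where they should be for a shut drawer (unit x about -0.096 m). The pictures afterwards showed both fronts flush.
- **Middle drawer and bench:** the middle drawer was still open with its red tag in place. The other goods looked unmoved by eye in the last side picture; I did not measure them.
- **Marker:** the two cameras disagreed. The top view put it 0.9 mm left of centre and the side view 3.8 mm. After comparing with the shut drawers' corners and the rail ends, I estimate it is 1 to 2 mm left of centre. I accepted that and did not nudge it again.

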